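# Prop the big pan's lid half open

### The job

Two square pans with hinged lids stand on the range. Raise the lid of the larger pan to half open, 45 degrees up from level, so that the steam can escape, then let go; its stiff hinge must hold it there. Leave the smaller pan and its lid as they are.

Things in the scene. Friction and masses are not known exactly. Their poses are not given: they have to be found in the camera images.
- large_lid (a joint): opening angle of the larger pan's lid in rad: 0 shut (level), growing as its near edge with the wooden grip rises; 0.785 half open, stop at 1.9. Starts at 0.03 to 0.3. Stiff friction hinge along the pan's far rim: about 5 to 7 N up at the grip moves it, and the lid stays where it is left.
- large_grip (a point): centre of the wooden grip of the larger lid: a bar 55 mm long, 24 mm wide (along the hinge axis: pinch it so), 18 mm thick, in the lid's plane, beyond its near edge, which is 32 mm from this point. 238 mm from the hinge axis, 56 mm above the range top when shut. Axes turn with the lid: x towards the hinge, y along the hinge axis, z out of the lid's top.
- large_hinge (a point): point on the hinge axis at the middle of the larger pan's far rim, 56 mm above the range top. Pan of dark cast metal, 200 mm square, 50 mm high, steel lid 200 mm square, 8 mm thick; heavy, does not move. Axes fixed to the pan: x from its near edge to the hinge, y along the hinge axis, z up; the pan is turned up to 0.2 rad from square to the robot.
- small_grip (a point): centre of the same wooden grip (55 x 24 x 18 mm) on the lid of the smaller pan, 140 mm square, 50 mm high, likewise hinged at its far rim, 178 mm from hinge axis to this point. To be left alone. Which pan stands left and which right varies.

How it is judged:
By the outcome, as a careful person would: the job done as asked, in the order asked, and still so for the second after the job is handed in, with the robot touching nothing.
It also fails if it takes over 38 s, if anything falls off the work surface, if the arm or the gripper's body presses on something with over 40 N, if the wrist force passes 120 N, or if a joint passes its speed limit or range.

### The arm

A 7-joint arm with a two-finger parallel gripper is mounted at the origin on a cart in front of the work surface, level with it; the furniture and walls round the work are solid. World frame = base frame: x ahead of the robot, y to its left, z up, the work surface at z = 0. Lengths are in m, angles in degrees, forces in N, time in s.
With the tool pointing down it reaches from about 0.425 to 0.875 m from the base axis. Payload 4.7 kg.
Tool frame: the origin (TCP) lies at the very end of the fingers, on their centre line; the grasp point (between the pads) lies 19 mm behind it; z points along the fingers, y is the direction in which the jaws open and shut (so a half turn about z gives the same grasp; the last joint's range is limited). The gripper opens to 87 mm and grips with 3 to 60 N. Pads are 19 mm wide; open, the fingers measure 117 mm over their backs; the gripper's body (75 mm by 190 mm) begins 51 mm behind the grasp point.
Start: joints at [74.834, 18.392, -4.016, 83.108, 1.295, 78.541, -3.26], TCP at [0.179, -0.625, 0.223] pointing down, gripper open.
Joint ranges: [-163.93, 163.93], [-17.29, 119.83], [-79.2, 71.16], [3.27, 140.29], [-89.18, 269.18], [5.43, 117.66], [-154.24, 154.24]. Speed limits (degrees/s): [147.25, 147.25, 180, 180, 180, 180, 180].

### API

Orientations are given as [roll, pitch, yaw] about the fixed x, y, z axes, in that order (R = Rz(yaw) Ry(pitch) Rx(roll)).
In Python, from cell import monitor, imaging, ticket, spot_in, pinpoint gives the robot as it stands.
- The arm moves only by the tool servo_tool, never from a script. Its argument "targets" is a list of rows, each a list of 5 numbers: the opening in per cent of the stroke, from 0 (shut) to 100 (fully open), then the shift along the tool's x, y, z in m, then the turn about the tool's z in rad. In form: [[grip, dx, dy, dz, turn], ...]. A call has 1 to 5 rows; each row is the pose to reach, as a shift and turn from the pose commanded when the call began, along the tool's axes at that moment; what a row does not reach only later rows make up. A row lasts 1/8 s, in which the tool goes at most 62.5 mm and 10.7 degrees, less where a joint would pass 70% of its speed; a pose out of reach is approached as far as the arm can. A call with a gripper value outside its range is refused whole. The fingers move at their own pace and stop on an object; "grip_force" is the grip in N (left out, the last holds). Time passes only in rows, so rows that repeat a pose let the fingers close. It gives the time, the measured TCP pose, the force and the opening at its end, in the units of the state.
- monitor.get_obs(): the state, without advancing time (a new reading comes with each control period).
- imaging.read_camera(name): name is "scene" or "top" or "wrist"; returns a dict with "frame" (384x512x3 uint8, blue, green, red), "depth" (384x512 float32, m along the optical axis (not along the pixel's ray), 0 where there is no reading), "K" (3x3 intrinsics, pixels), "k1" (the pictures are not rectified: a ray, as slopes to the right and down, at radius r is drawn at 1 + k1 r^2 times it, then the intrinsics apply), "world_from_camera" (4x4, takes a point from camera to world coordinates). Camera axes: x right, y down, z forward; pixel columns grow to the right and rows downward; lengths in m; the calibration is good to about 2 mm. A picture is of the moment at which its call begins.
- ticket.sign_off(): hands the job in, once; it reports no verdict.
Trained networks look in the newest picture that a camera, given by its name, has taken for a name from the list of things; names that differ only in an ending like _2 or _b are one class to them, and where a whole thing is asked for, a point or a joint stands for the part that bears it (a point fixed in the world has none). Each returns a list of dicts, best first, with "confidence" (0 to 1); they miss things now and then, are a little off and sometimes report something else, mostly with a low value. They report only what shows in the picture. A call takes as long as a camera call.
- spot_in(camera, label): "at" ([column, row] in pixels, amid what is visible of it).
- pinpoint(camera, label): "at" ([column, row] in pixels: a listed point, or the origin of a listed thing).
The state is a dict: "time_s": time; "qpos": joint angles; "joint_velocities": joint speeds; "effort": joint torques, N m; "tool_pos": TCP position; "tool_rot": TCP orientation; "force": force on the tool from outside, world axes, zero at the start; "wrist_torque": the same for the moment, N m; "grip_width": finger opening in m.
Only numpy, scipy, OpenCV 4.12 (cv2) and the standard library are available. Lean on these libraries where they do the work, as an engineer would, in place of code of your own. Each camera call takes 0.05 s, during which the arm holds its last target.

## Working session

There is one attempt and no reset: what is moved stays moved. The work goes in short steps, Python scripts to look and compute and a tool call to move; the robot and the scene stay as the last step left them, time stands still between calls to the robot, and variables do not carry over. Pictures are saved under pics/ and viewed, and the job is handed in when it is done.

Besides the shell and the picture viewer there is one more tool, called after ">>>" as a command line: name --pt "numbers of a row" for each row, then --argument value for the rest. servo_tool: Moves the arm, as the interface text tells. Its arguments: {"type":"object","properties":{"targets":{"type":"array","items":{"type":"array","items":{"type":"number"}}},"grip_force":{"type":"number"}},"required":["targets"]}

```bash
mkdir -p pics; cat > h.py <<'E'
import numpy as np, cv2
from cell import monitor, imaging, ticket, spot_in, pinpoint
def ray(c,px):
    K=np.array(c["K"]);p=np.array([[px]],float)
    u=cv2.undistortPoints(p,K,np.array([c["k1"],0,0,0],float))[0,0]
    return np.array([u[0],u[1],1.0])
def pt(c,px):
    d=c["depth"];x,y=int(round(px[0])),int(round(px[1]))
    w=d[max(0,y-2):y+3,max(0,x-2):x+3];w=w[w>0]
    z=np.median(w) if w.size else np.nan
    T=np.array(c["world_from_camera"]);return T[:3,:3]@(ray(c,px)*z)+T[:3,3]
def tri(c1,p1,c2,p2):
    A=[];b=[]
    for c,p in((c1,p1),(c2,p2)):
        T=np.array(c["world_from_camera"]);r=T[:3,:3]@ray(c,p);r/=np.linalg.norm(r)
        P=np.eye(3)-np.outer(r,r);A.append(P);b.append(P@T[:3,3])
    return np.linalg.lstsq(np.vstack(A),np.hstack(b),rcond=None)[0]
E
cat > a.py <<'E'
from h import *
np.set_printoptions(precision=4,suppress=True)
o=monitor.get_obs();print({k:np.round(v,4) for k,v in o.items()})
cs={}
for n in("scene","top"):
    c=imaging.read_camera(n);cs[n]=c;cv2.imwrite(f"pics/{n}0.png",c["frame"])
    np.savez(f"{n}0.npz",**c)
    print(n,np.array(c["world_from_camera"]).tolist())
    for l in("large_grip","large_hinge","small_grip"):
        for f in(pinpoint,spot_in):
            print(n,f.__name__,l,[(np.round(r["at"],1).tolist(),round(r["confidence"],2),pt(c,r["at"]).round(4).tolist()) for r in f(n,l)[:3]])
E
python3 a.py
```

```text
{'time_s': np.float64(0.0), 'qpos': array([74.8344, 18.4364, -4.015 , 83.1747,  1.297 , 78.5411, -3.2603]), 'joint_velocities': array([ 0.0261, -0.0299, -0.0355, -0.0352, -0.0185, -0.0257,  0.0116]), 'effort': array([ -0.0005, -49.1286,  -0.4041, -31.2525,  -0.0638,   0.0438,
         0.0002]), 'tool_pos': array([ 0.1787, -0.6244,  0.2215]), 'tool_rot': array([-179.893 ,    0.0079,   15.975 ]), 'force': array([ 0.4225,  0.6039, -0.6012]), 'wrist_torque': array([-0.0475, -0.0038, -0.0115]), 'grip_width': np.float64(0.0865)}
scene [[0.7835467211005758, -0.45756530287862873, 0.42034334710344234, 0.18291177780838508], [-0.6210878525940625, -0.5577989960678372, 0.5505544108857986, -0.4686572059516033], [-0.017447498750030772, -0.6924552502417044, -0.7212498257885863, 0.727110365293087], [0.0, 0.0, 0.0, 1.0]]
scene call large_grip []
scene call large_grip [([201.0, 147.6], 0.61, [0.5524, 0.2158, 0.0851])]
scene call large_hinge [([236.3, 139.4], 0.82, [0.6585, 0.2099, 0.0605])]
scene call large_hinge [([200.4, 155.8], 0.55, [0.5324, 0.1876, 0.0879])]
scene call small_grip [([259.0, 267.2],
[... 176 characters left out ...]
3, 0.35791825657055515], [-0.9999687562533903, 0.005317838382890535, -0.005848684636861188, -0.001400288357628149], [0.004610748907087738, -0.2086076417259021, -0.9779885443133134, 1.1123245651586269], [0.0, 0.0, 0.0, 1.0]]
top call large_grip [([128.9, 250.1], 0.58, [0.4343, 0.2491, 0.1056])]
top call large_grip [([141.3, 197.0], 0.84, [0.5521, 0.2312, 0.0854]), ([142.8, 196.2], 0.32, [0.5541, 0.2281, 0.0845])]
top call large_hinge [([155.1, 148.6], 0.59, [0.6865, 0.2209, 0.0039])]
top call large_hinge [([147.4, 196.3], 0.72, [0.554, 0.218, 0.0838])]
top call small_grip [([309.0, 244.3], 0.73, [0.4469, -0.1334, 0.0852])]
top call small_grip [([312.4, 200.1], 0.9, [0.5452, -0.1452, 0.0747])]
```

View pics/scene0.png

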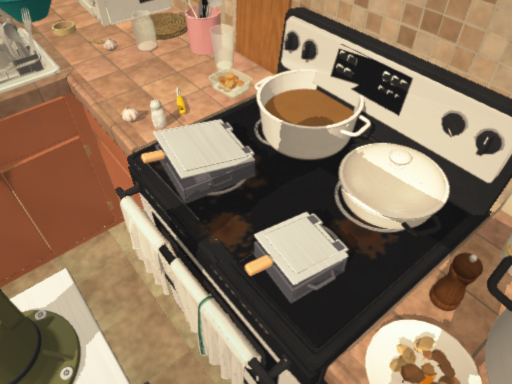

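View pics/top0.png

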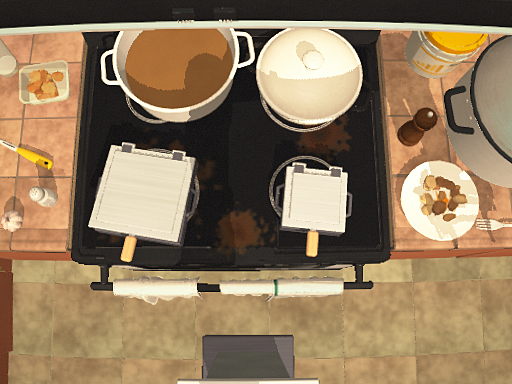

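The larger pan is on the left. Its grip is at top (129,248) and scene (153,157), with the hinge lugs at top (126,147) and (178,155). The network's hinge points fit the picture. Next I'll fit the lid plane and triangulate.

```bash
cat > b.py <<'E'
from h import *
np.set_printoptions(precision=4,suppress=True)
C={n:dict(np.load(f"{n}0.npz")) for n in("scene","top")}
for c in C.values(): c["k1"]=float(c["k1"])
def lid(c,poly):
    m=np.zeros((384,512),np.uint8);cv2.fillPoly(m,[np.array(poly,np.int32)],1);m=cv2.erode(m,np.ones((5,5)))
    ys,xs=np.nonzero(m);P=np.array([pt(c,(x,y)) for x,y in zip(xs,ys)][::3])
    P=P[~np.isnan(P).any(1)]
    for _ in range(3):
        m0=P.mean(0);n=np.linalg.svd(P-m0,full_matrices=False)[2][2];n*=np.sign(n[2]);e=(P-m0)@n
        P=P[abs(e)<3*np.std(e)+1e-4]
    print("n",n,"tilt",np.degrees(np.arccos(n[2])),np.arccos(n[2]),"rms",e.std(),"mean",m0,len(P),"hinge dir yaw",np.degrees(np.arctan2(n[1],-n[0]))if 0 else np.degrees(np.arctan2(-n[1],-n[0])))
lid(C["top"],[(115,150),(190,160),(178,236),(94,226)])
lid(C["scene"],[(166,135),(214,124),(248,155),(193,173)])
def blob(c,box):
    x0,y0,x1,y1=box;f=cv2.cvtColor(c["frame"][y0:y1,x0:x1],cv2.COLOR_BGR2HSV)
    m=((f[...,0]>8)&(f[...,0]<24)&(f[...,1]>90)&(f[...,2]>150)).astype(np.uint8)
    n,l,s,ce=cv2.connectedComponentsWithStats(m);i=1+np.argmax(s[1:,4]);print(s[i],ce[i]+[x0,y0])
    ys,xs=np.nonzero(cv2.erode((l==i).astype(np.uint8),np.ones((3,3))));P=np.array([pt(c,(x+x0,y+y0)) for x,y in zip(xs,ys)])
    print(" pts mean",np.nanmean(P,0),np.nanmin(P,0),np.nanmax(P,0));return ce[i]+[x0,y0]
a=blob(C["top"],(110,225,150,270));b=blob(C["scene"],(135,142,168,170))
print("grip tri",tri(C["top"],a,C["scene"],b))
for l,r in(((126,147),(0,0)),((178,155),(0,0))):print("lug top",pt(C["top"],l))
print("lug scene",pt(C["scene"],(225,126)),pt(C["scene"],(248,152)))
for n,s in(("top",(80,125,210,275)),("scene",(125,105,265,210))):
    x0,y0,x1,y1=s;cv2.imwrite(f"pics/crop_{n}.png",cv2.resize(C[n]["frame"][y0:y1,x0:x1],None,fx=4,fy=4,interpolation=cv2.INTER_CUBIC))
E
python3 b.py
```

```text
n [ 0.1597 -0.0293  0.9867] tilt 9.346956870861153 0.16313517243843353 rms 0.0006658270615405894 mean [0.5637 0.2274 0.0832] 1744 hinge dir yaw 169.59767761260605
n [ 0.1634 -0.0289  0.9861] tilt 9.550005097376195 0.16667903253145627 rms 0.0004876001135885423 mean [0.5639 0.2151 0.0826] 583 hinge dir yaw 169.9549024634789
[ 11  11  16  26 282] [128.2411 248.    ]
 pts mean [0.4403 0.2509 0.1039] [0.4177 0.2398 0.0986] [0.4628 0.2635 0.1075]
[  6   8  24  13 207] [152.4348 155.8744]
 pts mean [0.4348 0.2477 0.1017] [0.4124 0.2385 0.0932] [0.4589 0.2599 0.1076]
grip tri [0.4382 0.2535 0.0961]
lug top [0.6729 0.2764 0.0653]
lug top [0.6528 0.1556 0.0648]
lug scene [0.6662 0.2717 0.0655] [0.6492 0.1472 0.0629]
```

The lid angle comes out at about 0.165 rad from both views, and the pan yaw is about -9.8°. The grip centre is near (0.438, 0.251, 0.096). Hinge height plus arc gives 0.095, so the two agree. Next I'll plan the approach.

```bash
cat > go.py <<'E'
import numpy as np
from scipy.spatial.transform import Rotation as R
def sh(p,rot,target,yaw):
    Rm=R.from_euler('xyz',rot,degrees=True)
    d=Rm.inv().apply(np.array(target)-np.array(p))
    t=-(yaw-rot[2]);t=(t+180)%360-180
    return d.round(4),round(np.radians(t),4)
E
python3 - <<'E'
from go import *
p=[.1787,-.6244,.2215];yaw=15.97
for w,y in(([.408,-.453,.25],54.5),([.533,-.215,.25],93),([.539,.038,.24],131.5),([.438,.251,.22],170.2)):
    print(sh(p,[180,0,yaw],w,y));p=w;yaw=y
E
```

```text
(array([ 0.2676, -0.1017, -0.0285]), np.float64(-0.6725))
(array([ 0.2663, -0.0364, -0.    ]), np.float64(-0.672))
(array([0.2523, 0.0192, 0.01  ]), np.float64(-0.672))
(array([0.2265, 0.0655, 0.02  ]), np.float64(-0.6754))
```

>>> servo_tool --pt "100 0.053 -0.02 -0.006 -0.134" --pt "100 0.107 -0.041 -0.011 -0.269" --pt "100 0.16 -0.061 -0.017 -0.403" --pt "100 0.214 -0.081 -0.023 -0.538" --pt "100 0.267 -0.102 -0.028 -0.672"

```text
time_s: 1.32
tool_pos: [0.4089, -0.4522, 0.2511]
tool_rot: [179.9, 0.0, 54.7]
force: [-0.3, -0.3, 0.7]
grip_width: 0.0869
```

>>> servo_tool --pt "100 0.053 -0.007 0 -0.134" --pt "100 0.107 -0.015 0 -0.269" --pt "100 0.16 -0.022 0 -0.403" --pt "100 0.213 -0.029 0 -0.538" --pt "100 0.266 -0.036 0 -0.672"

```text
time_s: 1.95
tool_pos: [0.5334, -0.2145, 0.2509]
tool_rot: [180.0, 0.0, 93.2]
force: [0.6, 0.6, 0.1]
grip_width: 0.0871
```

>>> servo_tool --pt "100 0.05 0.004 0.002 -0.134" --pt "100 0.1 0.008 0.004 -0.269" --pt "100 0.151 0.011 0.006 -0.403" --pt "100 0.202 0.015 0.008 -0.538" --pt "100 0.252 0.019 0.01 -0.672"

```text
time_s: 2.58
tool_pos: [0.5385, 0.0383, 0.2408]
tool_rot: [180.0, 0.1, 131.7]
force: [0.4, 1.0, 0.2]
grip_width: 0.0867
```

>>> servo_tool --pt "100 0.045 0.013 0.004 -0.134" --pt "100 0.091 0.026 0.008 -0.269" --pt "100 0.136 0.039 0.012 -0.403" --pt "100 0.181 0.052 0.016 -0.538" --pt "100 0.226 0.065 0.02 -0.672"

```text
time_s: 3.2
tool_pos: [0.4369, 0.2502, 0.2207]
tool_rot: [-180.0, 0.1, 170.2]
force: [-0.3, -0.4, -0.2]
grip_width: 0.087
```

```bash
cat > w.py <<'E'
import sys
from h import *
np.set_printoptions(precision=4,suppress=True)
tag=sys.argv[1]
o=monitor.get_obs();print(o["time_s"],o["tool_pos"],o["tool_rot"],o["qpos"],o["force"],o["grip_width"])
for n in sys.argv[2:]:
    c=imaging.read_camera(n);cv2.imwrite(f"pics/{n}{tag}.png",c["frame"]);np.savez(f"{n}{tag}.npz",**c)
    for l in("large_grip","large_hinge","small_grip"):
        print(n,l,[(np.round(r["at"],1).tolist(),round(r["confidence"],2),pt(c,r["at"]).round(4).tolist()) for r in pinpoint(n,l)[:3]])
E
python3 w.py 1 wrist
```

```text
3.2 [0.4369 0.2502 0.2207] [-179.9823    0.0749  170.2181] [ 23.0511   3.9854 -57.4391 102.1113   3.5322  75.7259  45.0236] [-0.2762 -0.3501 -0.2129] 0.08698994614333219
wrist large_grip [([258.0, 188.9], 0.97, [0.44, 0.255, 0.1045])]
wrist large_hinge []
wrist small_grip []
```

View pics/wrist1.png

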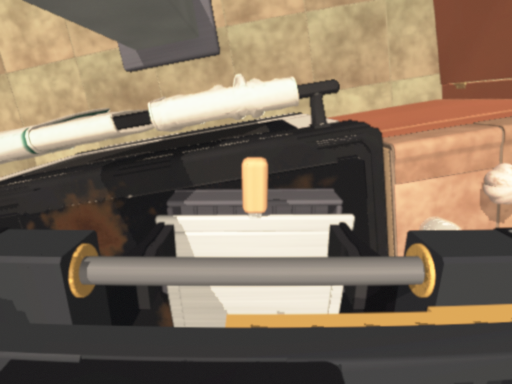

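The wrist view shows the grip at about (255,186), with its bar upright and square to the jaws. I'll refine its centre from this view.

```bash
python3 - <<'E'
from h import *
np.set_printoptions(precision=4,suppress=True)
c=dict(np.load("wrist1.npz"));c["k1"]=float(c["k1"])
x0,y0,x1,y1=225,145,290,218
f=cv2.cvtColor(c["frame"][y0:y1,x0:x1],cv2.COLOR_BGR2HSV)
m=((f[...,0]>8)&(f[...,0]<24)&(f[...,1]>80)&(f[...,2]>120)).astype(np.uint8)
n,l,s,ce=cv2.connectedComponentsWithStats(m);i=1+np.argmax(s[1:,4]);print(s[i],ce[i]+[x0,y0])
ys,xs=np.nonzero(cv2.erode((l==i).astype(np.uint8),np.ones((3,3))))
P=np.array([pt(c,(x+x0,y+y0)) for x,y in zip(xs,ys)])
P=P[P[:,2]>.09]
print(P.mean(0),P.min(0),P.max(0))
u=np.linalg.svd(P-P.mean(0),full_matrices=False)[2][0];print(u,np.degrees(np.arctan2(u[1],u[0])))
v=np.array([np.cos(np.radians(-9.8)),np.sin(np.radians(-9.8))]);w=np.array([-v[1],v[0]])
for q in(v,w):
    t=P[:,:2]@q;print((t.min()+t.max())/2,np.ptp(t))
a=[(P[:,:2]@q) for q in(v,w)];mid=[(t.min()+t.max())/2 for t in a];print("mid",mid[0]*v+mid[1]*w)
ct=dict(np.load("top0.npz"));ct["k1"]=float(ct["k1"])
print("tri top-wrist",tri(ct,(128.2,248),c,ce[i]+[x0,y0]))
E
```

```text
[  16   12   27   56 1400] [254.3107 184.9   ]
[0.4367 0.252  0.1042] [0.4108 0.2376 0.0967] [0.4641 0.2661 0.1085]
[ 0.9826 -0.1459 -0.1149] -8.448320889558708
0.3878941773703053 0.051760194876954435
0.3226825791019602 0.022780400688125757
mid [0.4372 0.252 ]
tri top-wrist [0.4386 0.2525 0.0964]
```

>>> servo_tool --pt "100 0.0 0.002 0.04 0" --pt "100 0.0 0.002 0.08 0" --pt "100 0.0 0.002 0.115 0" --pt "100 0.0 0.002 0.135 0" --pt "100 0.0 0.002 0.144 0"

```text
time_s: 4.03
tool_pos: [0.4383, 0.2501, 0.0758]
tool_rot: [-180.0, -0.0, 169.9]
force: [-0.0, 0.4, 0.4]
grip_width: 0.087
```

>>> servo_tool --pt "20 0 0 0 0" --pt "20 0 0 0 0" --pt "20 0 0 0 0" --pt "20 0 0 0 0" --pt "20 0 0 0 0" --grip_force 20

```text
time_s: 4.65
tool_pos: [0.4381, 0.251, 0.0767]
tool_rot: [-180.0, 0.0, 170.0]
force: [-0.4, 0.1, 0.6]
grip_width: 0.0448
```

>>> servo_tool --pt "10 0 0 0 0" --pt "10 0 0 0 0" --pt "10 0 0 0 0" --pt "10 0 0 0 0" --pt "10 0 0 0 0" --grip_force 25

```text
time_s: 5.28
tool_pos: [0.4383, 0.2529, 0.0767]
tool_rot: [179.8, 0.1, 170.1]
force: [1.9, 4.3, -3.7]
grip_width: 0.0235
```

>>> servo_tool --pt "10 -0.001 0 -0.006 0" --pt "10 -0.004 0 -0.02 0" --pt "10 -0.0074 0 -0.031 0" --pt "10 -0.011 0 -0.0425 0" --pt "10 -0.0155 0 -0.0536 0" --grip_force 30

```text
time_s: 5.9
tool_pos: [0.4528, 0.2505, 0.1299]
tool_rot: [179.8, -0.0, 170.1]
force: [3.0, 5.9, -7.6]
grip_width: 0.024
```

```bash
python3 w.py 2 scene
```

```text
5.9 [0.4528 0.2505 0.1299] [179.7808  -0.0403 170.0799] [ 19.7494  12.5306 -56.5062 107.0588  11.2044  66.2263  39.4197] [ 2.9796  5.8975 -7.6128] 0.0239992520237051
scene large_grip []
scene large_hinge [([236.7, 139.3], 0.6, [0.6581, 0.2073, 0.0627])]
scene small_grip [([258.3, 266.9], 0.89, [0.4426, -0.1481, 0.0845])]
```

View pics/scene2.png

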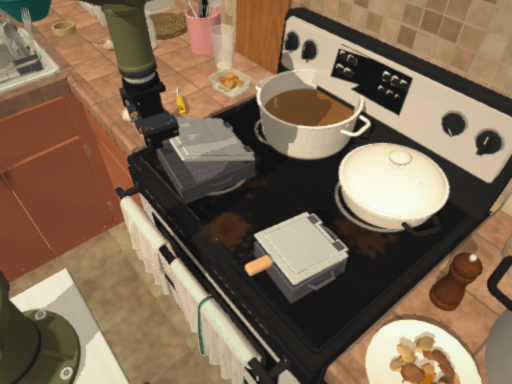

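The lid is rising at about (200,145), gripped and with low forces. I'll continue along the arc and ease the 6 N lateral load.

>>> servo_tool --pt "10 -0.005 0.001 -0.011 0" --pt "10 -0.0104 0.002 -0.0214 0" --pt "10 -0.0165 0.002 -0.032 0" --pt "10 -0.0228 0.002 -0.0417 0" --pt "10 -0.03 0.002 -0.0515 0"

```text
time_s: 6.72
tool_pos: [0.4818, 0.2457, 0.1814]
tool_rot: [-180.0, -0.2, 170.0]
force: [-1.8, 6.2, -5.8]
grip_width: 0.0238
```

>>> servo_tool --pt "10 -0.0072 0 -0.0091 0" --pt "10 -0.0141 0 -0.0165 0" --pt "10 -0.018 0 -0.0205 0" --pt "10 -0.0209 0 -0.024 0" --pt "10 -0.0209 0 -0.024 0"

```text
time_s: 7.35
tool_pos: [0.5026, 0.2422, 0.2056]
tool_rot: [180.0, -0.2, 170.0]
force: [-2.3, 5.1, -2.4]
grip_width: 0.0234
```

```bash
python3 w.py 3 scene top; python3 - <<'E'
import cv2,numpy as np
a=cv2.imread("pics/scene3.png")[80:220,90:290];b=cv2.imread("pics/top3.png")[110:280,70:230]
cv2.imwrite("pics/c3.png",np.hstack([cv2.resize(a,(400,300)),cv2.resize(b,(400,300))]))
E
```

```text
7.35 [0.5026 0.2422 0.2056] [179.9817  -0.1547 170.0456] [ 19.8468  14.4607 -55.493   96.2214  12.1252  75.8748  42.2439] [-2.3378  5.0594 -2.4188] 0.023403382079446772
scene large_grip [([166.8, 101.1], 0.62, [0.4618, 0.1625, 0.2887])]
scene large_hinge [([241.1, 137.1], 0.63, [0.7182, 0.2698, 0.0012])]
scene small_grip [([258.5, 266.5], 0.58, [0.4434, -0.1477, 0.0846])]
top large_grip []
top large_hinge [([154.9, 149.3], 0.93, [0.6843, 0.221, 0.0056])]
top small_grip [([312.1, 245.7], 0.62, [0.4439, -0.14, 0.0851])]
```

View pics/c3.png

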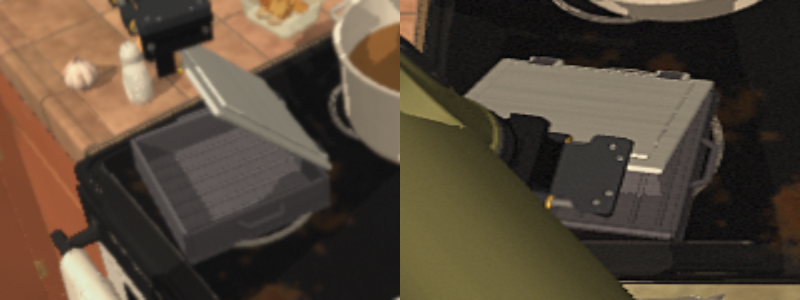

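The lid is clearly raised: the scene shows it over the open pan, and in top its surface spans about (112,151) to (186,161). I'll fit its plane.

```bash
cat > fit.py <<'E'
import sys,json
from h import *
np.set_printoptions(precision=4,suppress=True)
def fit(f,poly):
    c=dict(np.load(f));c["k1"]=float(c["k1"])
    m=np.zeros((384,512),np.uint8);cv2.fillPoly(m,[np.array(poly,np.int32)],1)
    ys,xs=np.nonzero(m);P=np.array([pt(c,(x,y)) for x,y in zip(xs,ys)]);P=P[~np.isnan(P).any(1)]
    for _ in range(5):
        m0=P.mean(0);n=np.linalg.svd(P-m0,full_matrices=False)[2][2];n*=np.sign(n[2]);e=(P-m0)@n
        P=P[abs(e)<2.5*np.std(e)+1e-4]
    print("n",n,"tilt",np.degrees(np.arccos(n[2])),np.arccos(n[2]),"rms",e.std(),"mean",m0,len(P),"yaw",np.degrees(np.arctan2(n[1],n[0])))
fit(sys.argv[1],json.loads(sys.argv[2]))
E
python3 fit.py top3.npz "[[114,152],[184,162],[174,176],[128,174]]"
python3 fit.py top3.npz "[[118,153],[180,162],[172,170],[130,168]]"
python3 - <<'E'
import numpy as np
h=np.array([.669,.211]);d=np.array([np.cos(np.radians(-9.9)),np.sin(np.radians(-9.9))])
g=np.array([.5026,.2422]);r=(h-g)@d;z=.2056+.019-.056;print(r,z,np.hypot(r,z),np.arctan2(z,r))
E
```

```text
n [ 0.6899 -0.1176  0.7143] tilt 44.41355564682088 0.7751627785547441 rms 0.0004195777034178665 mean [0.6146 0.2104 0.1229] 1094 yaw -9.673532197130502
n [ 0.6899 -0.1181  0.7142] tilt 44.4205392505809 0.7752846654340112 rms 0.00042511725267744573 mean [0.6219 0.2125 0.1162] 647 yaw -9.71716739331874
0.16928637980087194 0.1686 0.2389222433891099 0.7833667738600812
```

>>> servo_tool --pt "10 -0.001 0 -0.001 0" --pt "10 -0.001 0 -0.001 0" --pt "30 -0.001 0 -0.001 0" --pt "50 -0.001 0 -0.001 0" --pt "80 -0.001 0 -0.001 0"

```text
time_s: 8.38
tool_pos: [0.5057, 0.24, 0.2071]
tool_rot: [-179.9, 0.1, 169.9]
force: [-0.8, 0.3, -0.0]
grip_width: 0.039
```

>>> servo_tool --pt "100 0 0 0 0" --pt "100 0 0 0 0" --pt "100 0 0 0 0" --pt "100 0 0 0 0" --pt "100 0 0 0 0"

```text
time_s: 9.0
tool_pos: [0.5047, 0.2413, 0.2066]
tool_rot: [-180.0, 0.0, 170.0]
force: [0.5, 0.2, -0.8]
grip_width: 0.0844
```

```bash
python3 w.py 4 top wrist; python3 fit.py top4.npz "[[114,152],[184,162],[174,176],[128,174]]"
```

```text
9.0 [0.5047 0.2413 0.2066] [-179.9944    0.0024  169.9889] [ 19.8452  14.5129 -55.422   96.0448  12.2879  75.9167  42.2508] [ 0.4509  0.2394 -0.7955] 0.08435259666027273
top large_grip []
top large_hinge [([153.0, 150.3], 0.88, [0.6638, 0.2129, 0.0672])]
top small_grip [([310.3, 243.4], 0.9, [0.4488, -0.1362, 0.0855])]
wrist large_grip [([253.6, 255.5], 0.85, [0.4941, 0.2434, 0.2462])]
wrist large_hinge []
wrist small_grip []
n [ 0.6919 -0.1176  0.7123] tilt 44.57662689756728 0.7780089087956141 rms 0.0004277053066764583 mean [0.6144 0.2104 0.1235] 1100 yaw -9.649501670994816
```

View pics/wrist4.png

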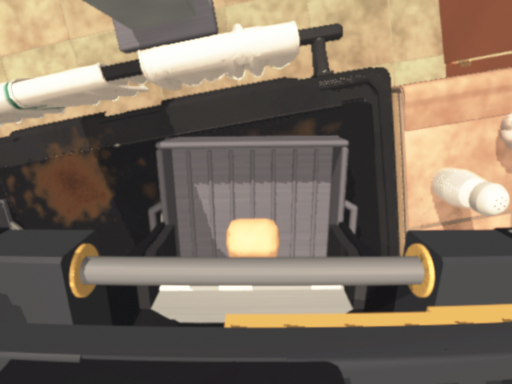

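The lid holds at about 44.6° with the jaws clear of the bar, which sits at (252,238) in the wrist view. I'll withdraw straight up.

>>> servo_tool --pt "100 0 0 -0.02 0" --pt "100 0 0 -0.045 0" --pt "100 0 0 -0.075 0" --pt "100 0 0 -0.105 0" --pt "100 0 0 -0.13 0"

```text
time_s: 10.02
tool_pos: [0.5049, 0.2417, 0.3395]
tool_rot: [179.9, 0.1, 170.0]
force: [0.4, 0.0, -1.6]
grip_width: 0.0873
```

>>> servo_tool --pt "100 0.01 -0.04 0 0" --pt "100 0.01 -0.08 0 0" --pt "100 0.01 -0.12 0 0" --pt "100 0.01 -0.15 0 0" --pt "100 0.01 -0.15 0 0"

```text
time_s: 10.65
tool_pos: [0.469, 0.0929, 0.3381]
tool_rot: [-179.9, 0.1, 169.7]
force: [-1.0, 0.2, 0.1]
grip_width: 0.0868
```

```bash
python3 w.py 5 top scene; python3 fit.py top5.npz "[[114,152],[184,162],[174,176],[128,174]]"; python3 - <<'E'
import cv2,numpy as np
cv2.imwrite("pics/c5.png",np.hstack([cv2.resize(cv2.imread(f"pics/{n}5.png"),(400,300)) for n in("scene","top")]))
E
```

```text
10.65 [0.469  0.0929 0.3381] [-179.922     0.1305  169.7074] [ 37.7374  -4.4088 -48.5116  94.0185  -3.1823  88.8132  69.078 ] [-1.0494  0.1736  0.1292] 0.08680680571282752
top large_grip []
top large_hinge []
top small_grip [([312.4, 244.3], 0.86, [0.4469, -0.1408, 0.0847])]
scene large_grip []
scene large_hinge [([238.9, 134.8], 0.68, [0.7184, 0.2806, 0.003])]
scene small_grip [([255.6, 266.3], 0.58, [0.4391, -0.1442, 0.0853])]
n [-0.4933  0.1452  0.8576] tilt 30.948035239510606 0.540145111952692 rms 0.0023866046164338754 mean [0.4532 0.0773 0.7449] 1107 yaw 163.5991004952868
```

View pics/c5.png

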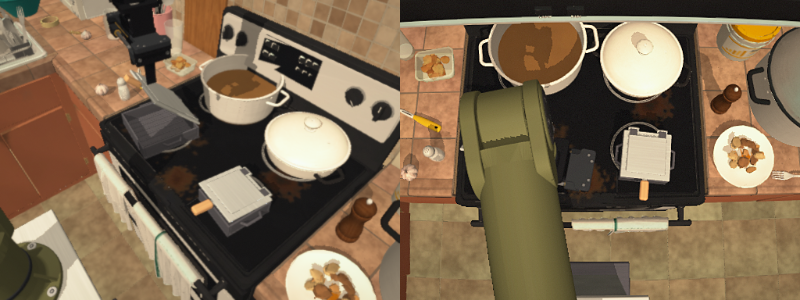

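The arm hides the large lid in the top view, so I'll move it further right for a last check.

>>> servo_tool --pt "100 -0.01 -0.05 0 0" --pt "100 -0.02 -0.1 0 0" --pt "100 -0.035 -0.15 0 0" --pt "100 -0.05 -0.2 0 0" --pt "100 -0.06 -0.24 0 0"

```text
time_s: 11.68
tool_pos: [0.4861, -0.1535, 0.3363]
tool_rot: [180.0, -0.0, 169.9]
force: [0.2, -0.4, 0.1]
grip_width: 0.0871
```

>>> servo_tool --pt "100 0 -0.04 0 0" --pt "100 0.0 -0.08 0 0" --pt "100 0 -0.08 0 0"

```text
time_s: 12.05
tool_pos: [0.471, -0.234, 0.3357]
tool_rot: [180.0, -0.1, 169.6]
force: [0.7, -0.0, 0.5]
grip_width: 0.0871
```

```bash
python3 w.py 6 top scene; python3 fit.py top6.npz "[[114,152],[184,162],[174,176],[128,174]]"; python3 - <<'E'
import cv2,numpy as np
cv2.imwrite("pics/c6.png",np.hstack([cv2.resize(cv2.imread(f"pics/{n}6.png"),(400,300)) for n in("scene","top")]))
E
```

```text
12.05 [ 0.471  -0.234   0.3357] [179.9977  -0.0931 169.6418] [ 52.6007   2.8538 -30.1345  88.8771   1.4499  88.7462 102.1048] [ 0.6605 -0.026   0.4792] 0.08714576656284216
top large_grip [([119.2, 211.1], 0.58, [0.4962, 0.2365, 0.2412])]
top large_hinge [([155.0, 150.5], 0.69, [0.6636, 0.2086, 0.0659])]
top small_grip [([312.3, 245.0], 0.75, [0.4454, -0.1405, 0.0851])]
scene large_grip [([168.3, 102.2], 0.65, [0.4963, 0.2337, 0.2351])]
scene large_hinge [([240.5, 137.2], 0.69, [0.7151, 0.2686, 0.0031])]
scene small_grip [([255.7, 266.5], 0.59, [0.4394, -0.1441, 0.0842])]
n [ 0.6919 -0.1175  0.7123] tilt 44.57516014782438 0.7779833091832977 rms 0.0004290924590115385 mean [0.6144 0.2102 0.1235] 1098 yaw -9.633608721995316
```

View pics/c6.png

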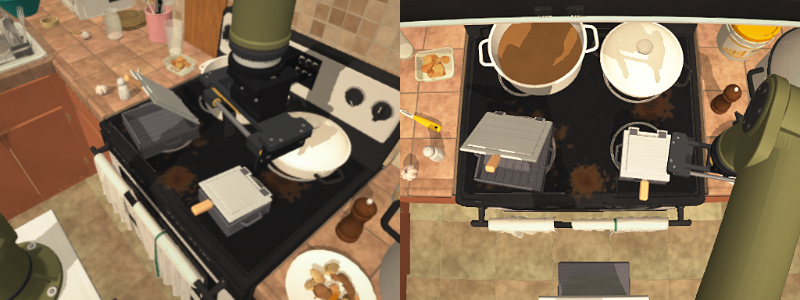

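The lid stands at 44.6°, unchanged after release. The small pan is as it was, and the arm is clear at z of about 0.34.

```bash
python3 -c "
from cell import ticket
print(ticket.sign_off())"
```

```text
the job is handed in; nothing more can be done
None
```

The larger (left) pan's lid now stands half open on its own hinge. I pinched its wooden grip, swung it up along its arc, let go and moved the arm clear, then handed in the job at about 12 s.

- **Lid angle:** the top camera's depth fit gives 44.6° (0.778 rad) against the 45° asked. It read the same just after release and again about 3 s later. The arm's position while still gripping, 1–2 mm short of the final pose, had suggested 0.783 rad; I take that small gap as measurement error.
- **Smaller pan:** its grip reads within a few millimetres of where it started, and its lid looks unchanged in the pictures.
- **Forces:** the tool force readings stayed below about 11 N, and they were near zero once the arm was clear.
- **Network misses:** the networks missed the large grip in some views. Some of the hinge points they reported landed on the range behind the pan, so I relied on the depth fits instead.

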